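# Release the sample vials into the tray and hold the gate pin

## Robot

A 6-joint arm with a two-finger parallel gripper is mounted at the origin on the work surface. World frame = base frame: x ahead of the robot, y to its left, z up, the work surface at z = 0. Lengths are in m, angles in rad, forces in N, time in s.
With the tool pointing down it reaches from about 0.375 to 0.975 m from the base axis. Payload 3.8 kg.
Tool frame: the origin (TCP) lies midway between the tips of the shut fingers; the grasp point (between the pads) lies 19 mm behind it; z points along the fingers, y is the direction in which the jaws open and shut (so a half turn about z gives the same grasp; the last joint's range is limited). The gripper opens to 85 mm and grips with 20 to 120 N. Pads are 22 mm wide; open, the fingers measure 114 mm over their backs; the gripper's body (76 mm by 85 mm) begins 54 mm behind the grasp point. The pads swing forward as they close: fully open they stand 13 mm farther back than shut.
Start: joints at [1.205, 0.264, 1.604, -0, 1.274, -0.037], TCP at [0.218, 0.639, 0.231] pointing down, gripper open.
Joint ranges: [-2.63, 2.63], [-0.94, 2.18], [0.31, 2.57], [-1.31, 4.45], [0, 2.66], [-2.55, 2.55]. Speed limits (rad/s): [2.57, 2.57, 3.14, 3.14, 3.14, 3.14].

## Interface

Orientations are given as a rotation vector (axis times angle).
In Python, from workcell import bot gives the robot as it stands. The module is installed in compiled form; this text tells all that it offers.
- The arm moves only by the tool play_rows, never from a script. Its argument "series" is a list of rows, each an object with "translation": the shift along the tool's x, y, z in m, a list of three; "spin": the turn about the tool's z in units of 5 degrees (1.0 is 5 degrees). In form: [{"translation": [dx, dy, dz], "spin": spin}, ...]. A call has 1 to 5 rows; each row shifts and turns the commanded pose from where the row before left it, along the tool's axes as they then stand; what a row does not reach is not made up. A row lasts 1/10 s, in which the tool goes at most 50 mm and 8.59 degrees, less where a joint would pass 70% of its speed; a pose out of reach is approached as far as the arm can. A call is refused whole if a number of a shift passes 0.05 or a number of a turn 1, either way. A call with a gripper value outside its range is refused whole. "jaw" is the gripper's target within -1 to 1 (fully open at 1, half-way at 0, shut at -1), set as the call begins (left out, the last holds). The fingers move at their own pace and stop on an object; "force" is the grip in N (left out, the last holds). Time passes only in rows, so rows that do not move let the fingers close. It gives the time, the measured TCP pose, the force and the opening at its end, in the units of the state.
- bot.read_state(): the state, without advancing time (a new reading comes with each control period).
- bot.read_camera(name): name is "scene" or "top" or "wrist"; returns the picture (400x640x3 uint8, blue, green, red); there is no depth.
- bot.get_calibration(name): a dict with "fov_y" (degrees; the focal length in pixels is half the picture's height over the tangent of half this angle, whatever the lens; pixels are square), "cx", "cy" (the principal point, pixels), "R" (3x3) and "t" (3): a world point X has camera coordinates R X + t. Camera axes: x right, y down, z forward; pixel columns grow to the right and rows downward; lengths in m; the calibration is good to about 2 mm. A picture is of the moment at which its call begins: read the wrist's pose just before it. get_calibration takes no time and is no camera call; for the wrist camera it gives the pose at the moment of the call.
- bot.finish_job(): hands the job in, once; it reports no verdict.
The state is a dict: "time": time; "q": joint angles; "joint_vel": joint speeds; "joint_torque": joint torques, N m; "tool_pos": TCP position; "tcp_rot": TCP orientation; "wrist_force": force on the tool from outside, world axes, zero at the start; "torque": the same for the moment, N m; "width": opening from 0.0 (shut) to 1.0 (fully open).
Only numpy, scipy, OpenCV 4.12 (cv2) and the standard library are available. Lean on these libraries where they do the work, as an engineer would, in place of code of your own. Each camera call takes 0.05 s, during which the arm holds its last target. There are 200 camera calls.

## Task

Push the white tray along its guides, in under the lip of the vial chute, until it is fully home against its stop. Then pull the black-knobbed spring pin on the bridge over the chute fully up out of its hole, so that both vials roll out into the tray, and finish while still holding the pin fully up with the gripper, the tray still home. Leave the bottle, the soft case and the tape roll where they are.

Things in the scene. Friction and masses are not known exactly. Their poses are not given: they have to be found in the camera images.
- dispenser: Aluminium vial dispenser fixed to the table; dark steel base plate 120 mm wide (its x), 530 mm long (its y), 8 mm thick. Origin on the table under the middle of the chute's lip; z up. A bridge stands over the chute at y = +43 mm, 94 mm wide in x, 32 mm in y, top at height 124 mm, with a boss 22 mm across up to 134 mm. Tray guides (tops at 22 mm) run along y from -320 to +40 mm.
- lip (a point): Middle of the chute's lip, its lower end, at its underside, 56 mm above the table. From here the chute rises towards the dispenser's +y at 12 degrees (200 mm long, 72 mm wide outside, far end about 125 mm high). Axes as the dispenser's.
- tray (a joint): How far the tray has been slid (m), along the dispenser's +y: 0 = all the way out, 0.13 = fully home, its far end under the lip and against the stop (the chute's front leg). It stays where it is left; sliding takes about 2 N.
- tray_floor (a point): Centre of the inner floor of the white open tray (outside 98 mm in x, 150 mm in y, 36 mm high, walls 4 mm, rim 46 mm above the table). Axes as the dispenser's. This point is 15 mm above the table, and moves with the tray.
- tab_top (a point): Middle of the top edge of the tray's upright white pull tab: 40 mm wide (dispenser's x), 14 mm thick (dispenser's y), 100 mm above the table; it stands 23 mm clear of the tray's near (-y) wall. Axes as the dispenser's.
- plunger (a joint): How far the spring pin is pulled up (m): 0 = down with its tip in the seat hole of the chute floor, blocking the vials; 0.032 = fully up against its stop. A spring pulls it down with 6 N at 0 and 11 N at 0.032; let go, it drops back. The vials can pass only when it is above about 0.025.
- knob (a point): Centre of the pin's black cylindrical knob, 26 mm across and 30 mm tall, upright axis; when down its centre is 166 mm above the table (underside at 151 mm, 17 mm above the boss). Below it runs a 10 mm steel pin. Axes as the dispenser's; it rises with the pin.
- vial1_mid (a point): Centre of the lower of two capped amber vials (18 mm across, 58 mm long, about 20 g) lying across the chute, resting against the pin.
- vial2_mid (a point): Centre of the second, equal vial, lying behind the first, higher up the chute.
- bottle: Bystander: white wide-mouthed sample bottle, 72 mm across, 150 mm tall; origin at the centre of its underside.
- case: Bystander: grey soft-edged case, 70 x 150 x 45 mm; origin at the centre of its underside.
- tape: Bystander: white tape roll lying flat, 90 mm across, 30 mm high; origin at the centre of its underside.
There are look-alikes about, which are no part of the job. Leave any pink or red look-alike of the part that bears vial2_mid alone.

How it is judged:
On the way, in this order (a step that is already met when the one before it is completed fails the run):
1. the tray is fully home under the lip, both vials still held back by the pin (value of joint tray above 0.125 m and value of joint plunger below 0.01 m and y of each of vial1_mid, vial2_mid in the frame of dispenser above 0.043 m), for 0.2 s.
2. the pin is pulled fully up by the gripper (value of joint plunger above 0.027 m and contact force between the fingers and plunger above 1 N), for 0.2 s.
At the end, for the whole second after the job is handed in: The gripper holds the pin at least 27 mm up (of 32 mm), with a contact force above 1 N and no vial touching the pin; the tray is within 8 mm of fully home; both vials lie inside the tray's walls, centres less than 35 mm above its floor (all of step 2 and value of joint tray above 0.122 m and contact force between plunger and vial1 below 0.3 N and contact force between plunger and vial2 below 0.3 N and x of vial1_mid in the frame of tray_floor between -0.05 and 0.05 m and y of vial1_mid in the frame of tray_floor between -0.073 and 0.073 m and z of vial1_mid in the frame of tray_floor between 0 and 0.035 m and x of vial2_mid in the frame of tray_floor between -0.05 and 0.05 m and y of vial2_mid in the frame of tray_floor between -0.073 and 0.073 m and z of vial2_mid in the frame of tray_floor between 0 and 0.035 m); the arm keeps its last pose, push and grip.
It fails at once if a bystander is moved by more than 30 mm (distance of any of bottle, case, tape from where it was at the start of the episode above 0.03 m).
It also fails if it takes over 45 s, if anything falls off the work surface, if the arm or the gripper's body presses on something with over 40 N, if the wrist force passes 120 N, or if a joint passes its speed limit or range.

## Working session

There is one attempt and no reset: what is moved stays moved. The work goes in short steps, Python scripts to look and compute and a tool call to move; the robot and the scene stay as the last step left them, time stands still between calls to the robot, and variables do not carry over. Pictures are saved under pics/ and viewed, about 8 in all and at most 12, crops included, and the job is handed in when it is done.

Besides the shell and the picture viewer there is one more tool, called after "Emit:" as name([rows], argument=value, ...), one row to a line, values as JSON. play_rows: Moves the arm, as the interface text tells. Its arguments: {"type":"object","properties":{"series":{"type":"array","items":{"type":"object","properties":{"translation":{"type":"array","items":{"type":"number"}},"spin":{"type":"number"}}}},"jaw":{"type":"number"},"force":{"type":"number"}},"required":["series"]}

```bash
mkdir -p pics
python3 - <<'E'
from workcell import bot
import cv2,numpy as np
print(bot.read_state())
for n in("scene","top"):
    cv2.imwrite(f"pics/{n}1.png",bot.read_camera(n)); c=bot.get_calibration(n); print(n,c)
E
```

```text
{'time': 0.0, 'q': array([ 1.20510914e+00,  2.64701715e-01,  1.60540571e+00,  3.02343945e-05,
        1.27366341e+00, -3.68974059e-02]), 'joint_vel': array([-0.00132807,  0.00014084,  0.00052799, -0.0019379 , -0.00023632,
        0.00103272]), 'joint_torque': array([ 1.20403594e-03, -5.15105438e+01, -3.67319298e+01,  1.53665019e-04,
        1.27489446e-02,  1.26416816e-05]), 'tool_pos': array([0.21768433, 0.63816099, 0.22997954]), 'tcp_rot': array([-0.5140762 , -3.09877474,  0.00334283]), 'wrist_force': array([-0.03542128, -1.1787331 , -1.05786139]), 'torque': array([0.05693352, 0.01820769, 0.00871501]), 'width': 1.0012525942465775}
scene {'fov_y': 45.89213576978714, 'cx': 319.6011819580298, 'cy': 191.59912501077747, 'R': array([[-0.37722336,  0.92604279, -0.01213605],
       [ 0.6652388 ,  0.26182144, -0.69921876],
       [-0.64432902, -0.27183502, -0.71480476]]), 't': array([ 0.3295288 , -0.26906723,  1.63801344])}
top {'fov_y': 46.846567714398006, 'cx': 310.425008681216, 'cy': 203.42546675323052, 'R': array([[-1.29885498e-03, -9.99998793e-01, -8.52534961e-04],
       [-9.87289464e-01,  1.41783761e-03, -1.58926097e-01],
       [ 1.58927114e-01,  6.35276832e-04, -9.87290114e-01]]), 't': array([-0.08921103,  0.57955694,  1.15858505])}
```

View pics/scene1.png

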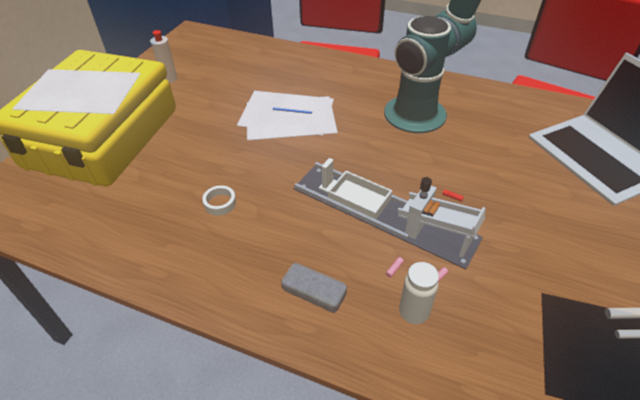

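View pics/top1.png

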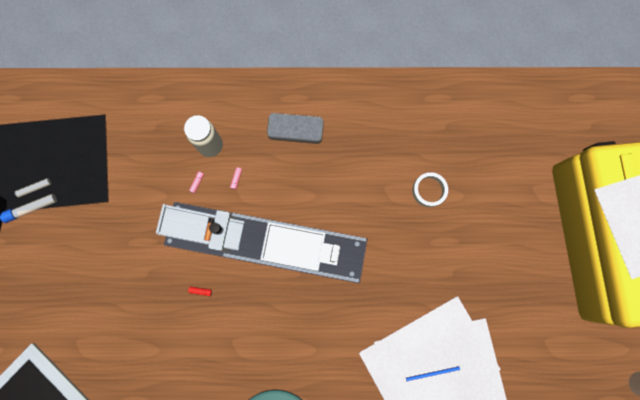

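The scene view shows the knob at about (426,184) and the tab at (327,168). In the top view the knob is at about (215,228) and the tab at (333,253). The dispenser's +y runs roughly along world +y. I'll zoom in on both.

Run:
```python
import cv2,numpy as np
a=cv2.imread("pics/scene1.png")[150:270,290:490]; b=cv2.imread("pics/top1.png")[195:290,150:375]
a=cv2.resize(a,None,fx=3.0,fy=3.0,interpolation=cv2.INTER_CUBIC)[:310]
b=cv2.resize(b,None,fx=3,fy=3,interpolation=cv2.INTER_CUBIC)
o=np.zeros((595,675,3),np.uint8);o[:310,:600]=a;o[310:595,:675]=b
cv2.imwrite("pics/z1.png",o)
```

```text
(no output)
```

View pics/z1.png

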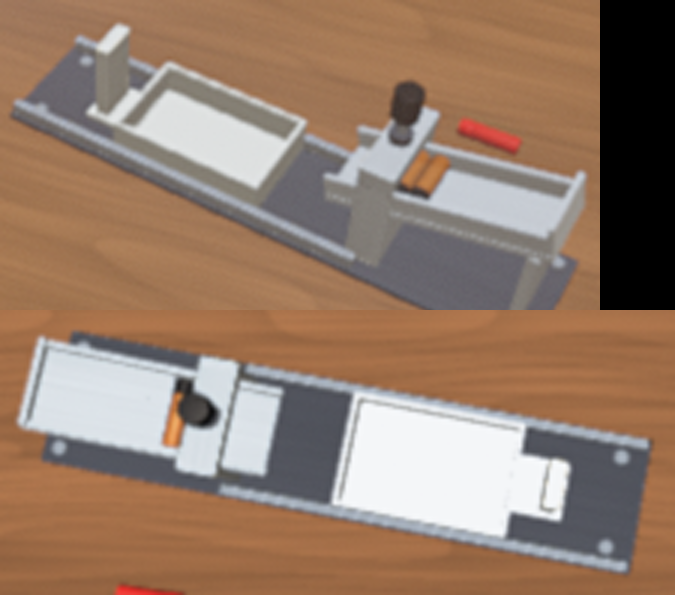

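Crop in view: knob top at zoom (409,88) in the scene and about (192,408) in the top view. Tab top at (115,37) in the scene and about (556,485) in the top view. Both vials sit behind the pin. Now I'll triangulate.

```bash
cat > h.py <<'E'
from workcell import bot
import numpy as np
def ray(n,px,cal=None):
    c=cal or bot.get_calibration(n); R,t=np.array(c["R"]),np.array(c["t"])
    f=200/np.tan(np.radians(c["fov_y"]/2))
    d=R.T@np.array([(px[0]-c["cx"])/f,(px[1]-c["cy"])/f,1]); return -R.T@t,d/np.linalg.norm(d)
def plane(n,px,z,cal=None):
    o,d=ray(n,px,cal); return o+d*(z-o[2])/d[2]
def tri(r1,r2):
    A=np.array([r1[1],-r2[1]]).T; s=np.linalg.lstsq(A,r2[0]-r1[0],rcond=None)[0]
    p,q=r1[0]+s[0]*r1[1],r2[0]+s[1]*r2[1]; return (p+q)/2,np.linalg.norm(p-q)
E
python3 - <<'E'
from h import *
S=lambda x,y:(x/3+290,y/3+150)
T=lambda x,y:(x/3+150,(y-310)/3+195)
print("cam",ray("top",(0,0))[0],ray("scene",(0,0))[0])
for n,s,t,z in(("knob",S(409,88),T(192,408),.181),("tab",S(115,37),T(556,485),.1)):
    print(n,tri(ray("scene",s),ray("top",t)),plane("scene",s,z),plane("top",t,z))
for n,p,z in(("plateNR",(650,440),.008),("plateNL",(628,572),.008),("plateFar",(72,332),.008),("plateFar2",(42,460),.008),("scr1",(622,456),.008),("scr2",(606,547),.008),("scr3",(84,345),.008),("scr4",(58,448),.008),("tray n+",(525,425),.046),("tray n-",(505,537),.046),("tray f+",(355,393),.046),("tray f-",(333,502),.046)):
    print(n,plane("top",T(*p),z).round(4))
E
```

```text
cam [ 0.38794401 -0.09076866  1.23589024] [1.35871951 0.21055921 0.98672212]
knob (array([0.50138883, 0.13080413, 0.18381557]), np.float64(0.00015507692454448625)) [0.49834847 0.13059721 0.181     ] [0.50171049 0.13132022 0.181     ]
tab (array([ 0.4461607 , -0.14877525,  0.10107445]), np.float64(0.004313675303534452)) [ 0.44453754 -0.14710349  0.1       ] [ 0.44688648 -0.15088723  0.1       ]
plateNR [ 0.4913 -0.2395  0.008 ]
plateNL [ 0.3759 -0.2179  0.008 ]
plateFar [0.5891 0.2778 0.008 ]
plateFar2 [0.4743 0.2991 0.008 ]
scr1 [ 0.4771 -0.2144  0.008 ]
scr2 [ 0.3975 -0.199   0.008 ]
scr3 [0.5773 0.2665 0.008 ]
scr4 [0.4849 0.2854 0.008 ]
tray n+ [ 0.5012 -0.1276  0.046 ]
tray n- [ 0.4057 -0.1099  0.046 ]
tray f+ [0.5291 0.0192 0.046 ]
tray f- [0.4355 0.0368 0.046 ]
```

Emit:
play_rows([
  {"translation": [0,0,0],"spin": -0.8},
  {"translation": [0,0,0],"spin": -0.8},
  {"translation": [-0.034,-0.032,0],"spin": 0},
  {"translation": [-0.034,-0.032,0],"spin": 0},
  {"translation": [-0.034,-0.032,0],"spin": 0},
], jaw=-1, force=40)

```text
time: 0.6
tool_pos: [0.3003, 0.524, 0.2304]
tcp_rot: [-0.294, -3.127, 0.002]
wrist_force: [0.0, 0.2, 0.7]
width: 0.145
```

Emit:
play_rows([
  {"translation": [-0.034,-0.032,0],"spin": 0},
  {"translation": [-0.034,-0.032,0],"spin": 0},
  {"translation": [-0.034,-0.032,0],"spin": 0},
  {"translation": [-0.034,-0.032,0],"spin": 0},
  {"translation": [-0.034,-0.032,0],"spin": 0},
])

```text
time: 1.1
tool_pos: [0.4375, 0.3344, 0.2309]
tcp_rot: [-0.296, -3.127, 0.001]
wrist_force: [0.8, 0.7, -0.3]
width: -0.005
```

Emit:
play_rows([
  {"translation": [-0.034,-0.032,0],"spin": 0},
  {"translation": [-0.034,-0.032,0],"spin": 0},
  {"translation": [-0.034,-0.032,0],"spin": 0},
  {"translation": [0,-0.046,0],"spin": 0},
  {"translation": [0,-0.046,0],"spin": 0},
])

```text
time: 1.6
tool_pos: [0.5019, 0.1305, 0.2305]
tcp_rot: [-0.297, -3.126, 0.001]
wrist_force: [0.5, -0.2, -0.4]
width: 0.001
```

Emit:
play_rows([
  {"translation": [0,-0.046,0],"spin": 0},
  {"translation": [0,-0.046,0],"spin": 0},
  {"translation": [0,-0.046,0],"spin": 0},
  {"translation": [0,-0.046,0],"spin": 0},
  {"translation": [0,-0.046,0],"spin": 0},
])

```text
time: 2.1
tool_pos: [0.4576, -0.095, 0.231]
tcp_rot: [-0.296, -3.127, -0.0]
wrist_force: [0.9, 0.0, -0.1]
width: 0.0
```

Emit:
play_rows([
  {"translation": [0,-0.046,0],"spin": 0},
  {"translation": [0,-0.046,0],"spin": 0},
  {"translation": [0,-0.01,0.02],"spin": 0},
  {"translation": [0,0,0.04],"spin": 0},
  {"translation": [0,0,0.04],"spin": 0},
])

```text
time: 2.6
tool_pos: [0.4397, -0.1949, 0.1309]
tcp_rot: [0.3, 3.125, -0.001]
wrist_force: [0.3, -0.3, -0.7]
width: -0.0
```

Emit:
play_rows([
  {"translation": [0,0,0.04],"spin": 0},
  {"translation": [0,0,0.03],"spin": 0},
  {"translation": [0,0,0],"spin": 0},
])

```text
time: 2.9
tool_pos: [0.4347, -0.1914, 0.0564]
tcp_rot: [-0.296, -3.117, -0.006]
wrist_force: [0.2, 0.8, -0.5]
width: -0.001
```

Run:
```python
from h import *
import cv2
s=bot.read_state();print(s["tool_pos"],s["wrist_force"])
b=bot.read_camera("scene")[120:270,270:490]
cv2.imwrite("pics/s2.png",cv2.resize(b,None,fx=3,fy=3))
```

```text
[ 0.43469791 -0.19139123  0.05637024] [ 0.19272205  0.83425391 -0.488449  ]
```

View pics/s2.png

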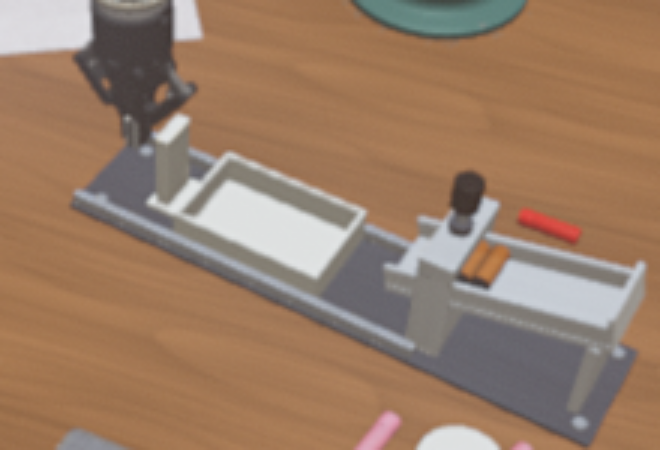

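The closed fingers are right behind the tab. The knuckles flare out at about the tab's top height, so I'll raise the tool 20 mm before pushing.

Emit:
play_rows([
  {"translation": [-0.003,0,-0.02],"spin": 0},
  {"translation": [0,0.01,0],"spin": 0},
  {"translation": [0,0.015,0],"spin": 0},
  {"translation": [0,0.015,0],"spin": 0},
  {"translation": [0,0.015,0],"spin": 0},
])

```text
time: 3.45
tool_pos: [0.4548, -0.1403, 0.0836]
tcp_rot: [0.296, 3.122, -0.003]
wrist_force: [0.2, -1.9, 1.4]
width: 0.002
```

Emit:
play_rows([
  {"translation": [0,0.015,0],"spin": 0},
  {"translation": [0,0.015,0],"spin": 0},
  {"translation": [0,0.015,0],"spin": 0},
  {"translation": [0,0.015,0],"spin": 0},
  {"translation": [0,0.01,0],"spin": 0},
])

```text
time: 3.95
tool_pos: [0.4678, -0.0708, 0.0833]
tcp_rot: [0.295, 3.123, -0.001]
wrist_force: [-0.0, -2.7, 0.9]
width: 0.002
```

Run:
```python
from h import *
import cv2
s=bot.read_state();print(s["tool_pos"],s["wrist_force"])
b=bot.read_camera("scene")[120:270,270:490]
cv2.imwrite("pics/s3.png",cv2.resize(b,None,fx=3,fy=3))
```

```text
[ 0.46778393 -0.07076912  0.0832673 ] [-0.02761337 -2.69686173  0.91329914]
```

View pics/s3.png

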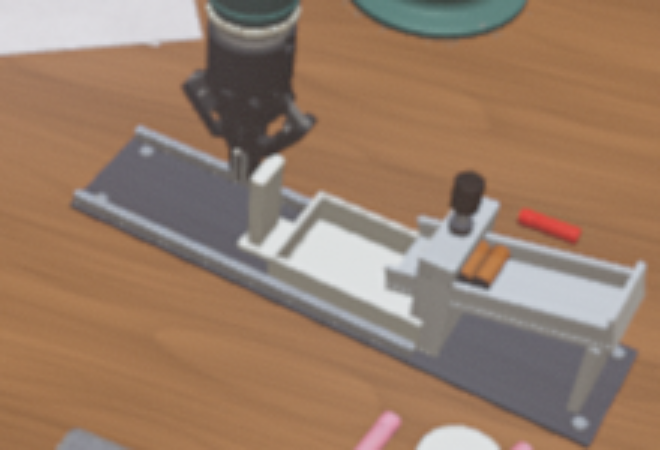

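The tray is sliding in with about 2.7 N of resistance. The tab is at (265,165) in the crop and the vials haven't moved. I'll go on slowly until it stops.

Emit:
play_rows([
  {"translation": [0,0.01,0],"spin": 0},
  {"translation": [0,0.01,0],"spin": 0},
  {"translation": [0,0.004,0],"spin": 0},
])

```text
time: 4.3
tool_pos: [0.4682, -0.0647, 0.083]
tcp_rot: [-0.274, -3.127, 0.055]
wrist_force: [-16.7, -81.9, 10.0]
width: 0.003
```

Emit:
play_rows([
  {"translation": [0,0.003,0],"spin": 0},
  {"translation": [0,0.003,0],"spin": 0},
])

```text
time: 4.5
tool_pos: [0.4682, -0.0644, 0.0832]
tcp_rot: [-0.273, -3.125, 0.068]
wrist_force: [-20.8, -100.2, 10.2]
width: -0.0
```

Emit:
play_rows([
  {"translation": [0,0.003,0],"spin": 0},
  {"translation": [0,0,0],"spin": 0},
])

```text
time: 4.7
tool_pos: [0.4682, -0.0643, 0.0832]
tcp_rot: [-0.272, -3.124, 0.075]
wrist_force: [-20.3, -102.6, 10.3]
width: 0.001
```

Contact is hard, about 103 N. I'll back off now and measure the tray.

Emit:
play_rows([
  {"translation": [0,-0.02,0],"spin": 0},
  {"translation": [0,-0.02,0],"spin": 0},
  {"translation": [0,-0.02,0],"spin": 0},
  {"translation": [0,0,0],"spin": 0},
])

```text
time: 5.1
tool_pos: [0.4603, -0.0997, 0.0814]
tcp_rot: [-0.302, -3.127, 0.0]
wrist_force: [0.9, 0.5, 0.5]
width: -0.002
```

Run:
```python
from h import *
import cv2
s=bot.read_state();print(s["tool_pos"],s["wrist_force"])
a=bot.read_camera("scene")[150:250,310:490]; b=bot.read_camera("top")[195:290,150:375]
o=np.zeros((585,675,3),np.uint8);o[:300,:540]=cv2.resize(a,None,fx=3,fy=3,interpolation=2);o[300:]=cv2.resize(b,None,fx=3,fy=3,interpolation=2)
cv2.imwrite("pics/s4.png",o)
```

```text
[ 0.46028555 -0.09966444  0.08140082] [0.8966469  0.53749301 0.49043047]
```

View pics/s4.png

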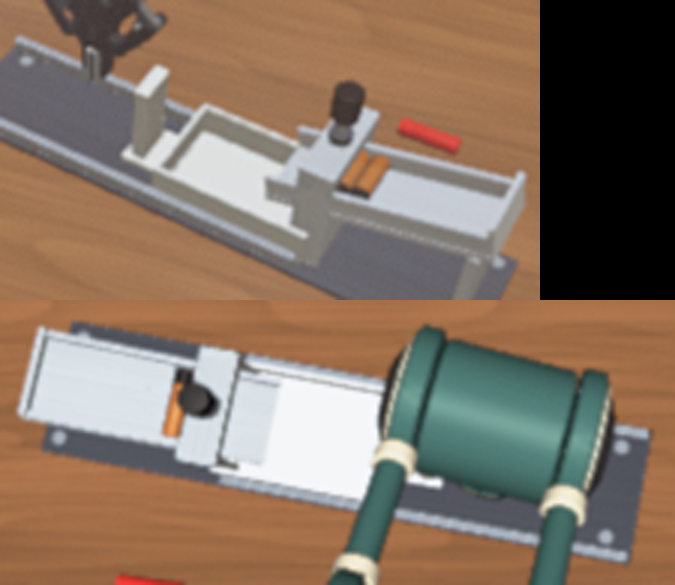

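The tab top is now at crop (151,75), and the tray's far end is under the chute lip and the bridge. I'll compute the travel.

Run:
```python
from h import *
a=plane("scene",(115/3+290,37/3+150),.1); b=plane("scene",(151/3+310,75/3+150),.1)
print(a,b,np.linalg.norm(b-a))
# tray near corners (rim) before/after, scene
for p in ((169/3+290,66/3+150),(206/3+310,106/3+150)): print(plane("scene",p,.046))
```

```text
[ 0.44453754 -0.14710349  0.1       ] [ 0.46052147 -0.04750981  0.1       ] 0.10086817078194389
[ 0.40869004 -0.10502621  0.046     ]
[ 0.4269528  -0.00168568  0.046     ]
```

Only 0.10 m of travel, but the stop was rigid: from 82 to 103 N it moved under 0.5 mm. The tray's far end works out at dispenser y ≈ +40 mm, level with the guide ends. So the tray must have started about 28 mm in and is now home. Next I'll go above the knob with the jaw open.

Emit:
play_rows([
  {"translation": [0,0,-0.045],"spin": 0},
  {"translation": [0,0,-0.045],"spin": 0},
  {"translation": [0,0,-0.045],"spin": 0},
  {"translation": [0,0,-0.045],"spin": 0},
  {"translation": [0.004,0.04,0],"spin": 0},
], jaw=1)

```text
time: 5.7
tool_pos: [0.4689, -0.0599, 0.2695]
tcp_rot: [0.301, 3.113, -0.004]
wrist_force: [1.5, 0.6, -0.4]
width: 0.848
```

Emit:
play_rows([
  {"translation": [0,0.045,0],"spin": 0},
  {"translation": [0,0.045,0],"spin": 0},
  {"translation": [0,0.04,0],"spin": 0},
  {"translation": [0,0.03,0],"spin": 0},
  {"translation": [0,0,0],"spin": 0},
])

```text
time: 6.2
tool_pos: [0.4943, 0.1039, 0.2611]
tcp_rot: [-0.288, -3.128, -0.003]
wrist_force: [-0.7, -0.2, -0.2]
width: 0.999
```

Run:
```python
from h import *
import cv2
s=bot.read_state();c=bot.get_calibration("wrist")
print(s["tool_pos"],s["tcp_rot"],s["width"],c)
i=bot.read_camera("wrist");cv2.imwrite("pics/w1.png",i)
```

```text
[0.49426388 0.10385273 0.26112787] [-2.87831218e-01 -3.12790533e+00 -2.84037764e-03] 0.999319270813766 {'fov_y': 62.44920927069742, 'cx': 315.19421321964, 'cy': 203.60002332171436, 'R': array([[ 0.18317454,  0.98307594,  0.00296445],
       [ 0.93654025, -0.17541888,  0.30351372],
       [ 0.29889705, -0.05281966, -0.95282246]]), 't': array([-0.19437589, -0.49261681,  0.26551368])}
```

View pics/w1.png

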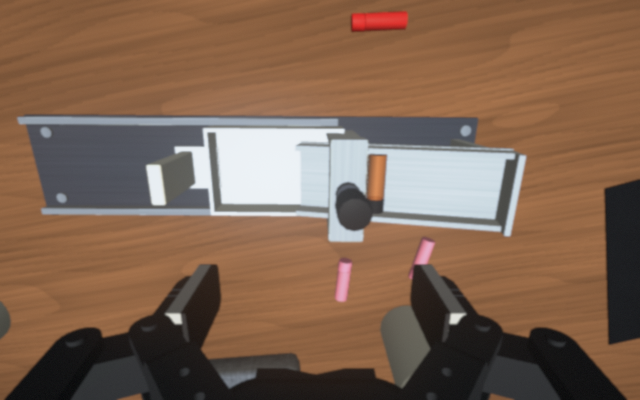

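In the wrist view the knob top is at about (355,213). The tray's far corner is at (345,131), just beyond the guide end at (338,122), and the tab is at (157,184).

Run:
```python
from h import *
L=np.array([.4925,.0888]);u=np.array([.19,.982]);v=np.array([.982,-.19])
k0=None
for n,p,z in(("knob",(355,212),.181),("guide end",(338,122),.022),("guide start",(19,120),.022),("trayfar",(345,131),.046),("traynear-",(204,129),.046),("traynear+",(212,214),.046),("tab",(157,184),.1),("lip top-",(299,146),.075)):
    P=plane("wrist",p,z);d=P[:2]-L;print(n,P.round(4),"v %.4f u %.4f"%(d@v,d@u))
P=plane("wrist",(355,212),.181);d=P-bot.read_state()["tool_pos"]
print("tool move x %.4f y %.4f"%(-d[:2]@v,d[:2]@u))
```

```text
knob [0.4983 0.1311 0.181 ] v -0.0023 u 0.0426
guide end [0.4469 0.1382 0.022 ] v -0.0542 u 0.0398
guide start [ 0.3789 -0.2127  0.022 ] v -0.0542 u -0.3177
trayfar [0.4555 0.1426 0.046 ] v -0.0465 u 0.0458
traynear- [ 0.426  -0.0038  0.046 ] v -0.0477 u -0.1036
traynear+ [ 0.5197 -0.0219  0.046 ] v 0.0477 u -0.1036
tab [ 0.4656 -0.0436  0.1   ] v -0.0013 u -0.1352
lip top- [0.4584 0.0936 0.075 ] v -0.0344 u -0.0018
tool move x 0.0013 y 0.0294
```

The guide ends come out at −318 and +40 mm, so the dispenser frame is good to about 2 mm. I'll descend on the knob.

Emit:
play_rows([
  {"translation": [0.001,0.029,0],"spin": 0},
  {"translation": [0,0,0.03],"spin": 0},
  {"translation": [0,0,0.035],"spin": 0},
  {"translation": [0,0,0.035],"spin": 0},
  {"translation": [0,0,0.018],"spin": 0},
])

```text
time: 6.75
tool_pos: [0.4962, 0.127, 0.1398]
tcp_rot: [-0.296, -3.123, 0.003]
wrist_force: [0.0, 0.5, -0.3]
width: 0.999
```

Emit:
play_rows([
  {"translation": [0,0,0],"spin": 0},
  {"translation": [0,0,0],"spin": 0},
])

```text
time: 6.95
tool_pos: [0.4988, 0.1275, 0.1435]
tcp_rot: [-0.297, -3.127, 0.0]
wrist_force: [0.2, -0.4, -0.1]
width: 1.002
```

Emit:
play_rows([
  {"translation": [0,0.0035,0],"spin": 0},
  {"translation": [0,0,0],"spin": 0},
  {"translation": [0,0,0],"spin": 0},
  {"translation": [0,0,0],"spin": 0},
  {"translation": [0,0,0],"spin": 0},
], jaw=-1, force=80)

```text
time: 7.45
tool_pos: [0.5001, 0.1317, 0.1443]
tcp_rot: [0.297, 3.126, 0.002]
wrist_force: [-0.4, 0.8, 4.2]
width: 0.283
```

Emit:
play_rows([
  {"translation": [0,0,0],"spin": 0},
  {"translation": [0,0,0],"spin": 0},
])

```text
time: 7.65
tool_pos: [0.5001, 0.1318, 0.1443]
tcp_rot: [0.297, 3.126, 0.001]
wrist_force: [-0.8, 1.4, 6.8]
width: 0.287
```

The knob is gripped (opening about 25 mm). I'll lift.

Emit:
play_rows([
  {"translation": [0,0,-0.008],"spin": 0},
  {"translation": [0,0,-0.008],"spin": 0},
  {"translation": [0,0,-0.007],"spin": 0},
  {"translation": [0,0,-0.006],"spin": 0},
  {"translation": [0,0,0],"spin": 0},
])

```text
time: 8.15
tool_pos: [0.5, 0.1317, 0.1713]
tcp_rot: [0.297, 3.127, 0.001]
wrist_force: [6.3, 3.3, -10.8]
width: 0.282
```

Emit:
play_rows([
  {"translation": [0,0,-0.002],"spin": 0},
  {"translation": [0,0,0],"spin": 0},
])

```text
time: 8.35
tool_pos: [0.5, 0.1317, 0.1726]
tcp_rot: [0.297, 3.127, 0.001]
wrist_force: [6.7, 4.3, -10.7]
width: 0.284
```

Emit:
play_rows([
  {"translation": [0,0,-0.002],"spin": 0},
  {"translation": [0,0,-0.001],"spin": 0},
  {"translation": [0,0,0],"spin": 0},
  {"translation": [0,0,0],"spin": 0},
  {"translation": [0,0,0],"spin": 0},
])

```text
time: 8.85
tool_pos: [0.5, 0.1317, 0.1753]
tcp_rot: [0.297, 3.127, 0.001]
wrist_force: [7.5, 3.6, -11.0]
width: 0.282
```

Emit:
play_rows([
  {"translation": [0,0,0],"spin": 0},
  {"translation": [0,0,0],"spin": 0},
  {"translation": [0,0,0],"spin": 0},
  {"translation": [0,0,0],"spin": 0},
  {"translation": [0,0,0],"spin": 0},
])

```text
time: 9.35
tool_pos: [0.5, 0.1317, 0.1753]
tcp_rot: [0.297, 3.127, 0.001]
wrist_force: [7.6, 4.4, -10.6]
width: 0.288
```

Run:
```python
from h import *
import cv2
a=bot.read_camera("scene")[130:250,310:490]; b=bot.read_camera("wrist")
o=np.zeros((600,640,3),np.uint8);o[:360,:540]=cv2.resize(a,None,fx=3,fy=3,interpolation=2);o[360:]=b[60:300]
cv2.imwrite("pics/s5.png",o)
```

```text
(no output)
```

View pics/s5.png

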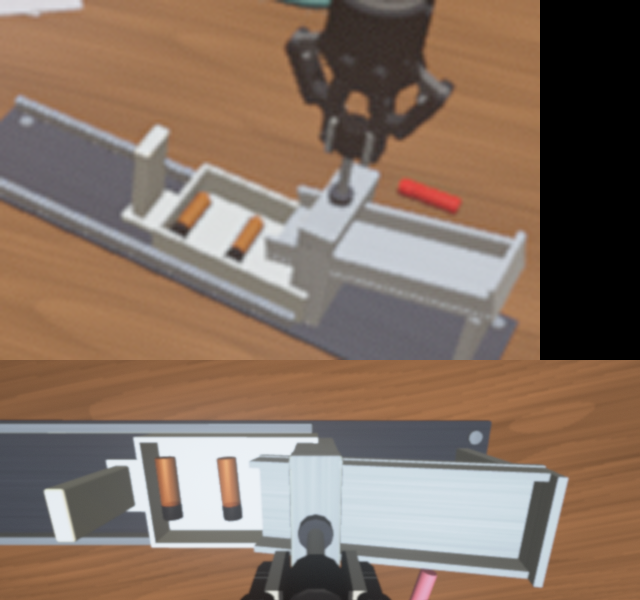

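Both vials lie flat inside the tray, at (190,213) and (245,237) in the scene crop. The tab hasn't moved, and the pin is up about 31 mm under an 11 N spring load. I'll let it settle and hand in.

Emit:
play_rows([
  {"translation": [0,0,0],"spin": 0},
  {"translation": [0,0,0],"spin": 0},
  {"translation": [0,0,0],"spin": 0},
  {"translation": [0,0,0],"spin": 0},
  {"translation": [0,0,0],"spin": 0},
])

```text
time: 9.95
tool_pos: [0.5, 0.1317, 0.1753]
tcp_rot: [0.297, 3.127, 0.001]
wrist_force: [6.1, 3.5, -10.8]
width: 0.281
```

```bash
python3 -c "
from workcell import bot
s=bot.read_state();print(s['tool_pos'],s['wrist_force'],s['width']);print(bot.finish_job())"
```

```text
[0.49999331 0.1317332  0.17528415] [  6.13510807   3.47752186 -10.81447413] 0.2810621911552894
the job is handed in; nothing more can be done
None
```

I pushed the tray in until it hit a hard stop, then gripped the knob and pulled the pin up. I handed in at about 10 s, still holding the pin; no verdict was reported.

**Checks that agreed:**
- **Pin:** The tool rose 31 mm with the knob gripped. The downward pull was about 10.8 N, close to the 11 N spring load at full height.
- **Vials:** In the last scene and wrist pictures both vials lie inside the tray, clear of the pin.
- **Tray and bystanders:** The tab was in the same place before and after the pull. Nothing came near the bottle, case or tape, though I did not re-measure them at the end.

**Checks that disagreed:**
- **Tray travel:** I measured only about 0.10–0.108 m of travel, not 0.13 m. I took the tray as home because the stop was rigid and its far end lay at the front leg, about +40 to +46 mm in the dispenser's y. That means it started about 25 mm in, which I could not confirm.
- **Push force:** I queued several push steps without checking the force between them, so the wrist reached about 105 N. That is under the 120 N limit. The contact was at the fingertips as far as I could see, so I don't expect the 40 N limit on the arm and gripper body to apply.

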